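# Hold the transfer comb ready over the open tube strip

## Robot

A 6-joint arm with a two-finger parallel gripper is mounted at the origin on the work surface. World frame = base frame: x ahead of the robot, y to its left, z up, the work surface at z = 0. Lengths are in mm, angles in rad, forces in N, time in s.
With the tool pointing down it reaches from about 350 to 775 mm from the base axis. Payload 7.3 kg.
Tool frame: the origin (TCP) lies at the very end of the fingers, on their centre line; the grasp point (between the pads) lies 19 mm behind it (bot.grip_point_offset is the distance from the TCP to the grasp point, in mm); z points along the fingers, y is the line along which they close (so a half turn about z gives the same grasp; the last joint's range is limited). The gripper opens to 92 mm and grips with 3 to 60 N. Pads are 19 mm wide; open, the fingers measure 130 mm over their backs; the gripper's body (75 mm by 190 mm) begins 47 mm behind the grasp point.
Start: joints at [-1.489, 0.342, 1.524, -0, 1.275, -0.146], TCP at [118.585, -511.451, 226.741] pointing down, gripper open.
Joint ranges: [-2.53, 2.53], [-0.77, 2.02], [0.04, 2.7], [-1, 4.14], [0.28, 2.66], [-3.11, 3.11]. Speed limits (rad/s): [2.57, 2.57, 3.14, 3.14, 3.14, 3.14].

## Interface

Orientations are given as [roll, pitch, yaw] about the fixed x, y, z axes, in that order (R = Rz(yaw) Ry(pitch) Rx(roll)).
In Python, from plant import bot gives the robot as it stands. The module is installed in compiled form; this text tells all that it offers.
- The arm moves only by the shell command python3 -m jog 'ROWS' [OPENING]. ROWS is JSON, a list of rows, each a list of 6 numbers: the shift along the tool's x, y, z in mm, then the turn, a rotation vector about the tool's x, y, z in rad. In form: [[dx, dy, dz, rx, ry, rz], ...]. A call has 1 to 12 rows; each row shifts and turns the commanded pose from where the row before left it, along the tool's axes as they then stand; what a row does not reach is not made up. A row lasts 1/10 s, in which the tool goes at most 50 mm and 8.59 degrees, less where a joint would pass 70% of its speed; a pose out of reach is approached as far as the arm can. A call with a gripper value outside its range is refused whole. OPENING is the opening in per cent of the stroke, from 0 (shut) to 100 (fully open), set as the call begins (- or left out, the last holds). The fingers move at their own pace and stop on an object; the grip force is fixed at half the most. Time passes only in rows, so rows that do not move let the fingers close. It gives the time, the measured TCP pose, the force, the opening and the grip force at its end, in the units of the state.
- bot.get_obs(): the state, without advancing time (a new reading comes with each control period).
- bot.capture(name): name is "scene" or "top" or "wrist"; returns the picture (480x640x3 uint8, red, green, blue); there is no depth.
- bot.camera_model(name): a dict with "fx", "fy", "cx", "cy" (pixels), "position" and "orientation" of the camera in the world; the wrist camera has in their place "T_tool_cam" (4x4, takes a point from camera to tool coordinates, whose origin is the TCP and whose axes are the flange's). Camera axes: x right, y down, z forward; pixel columns grow to the right and rows downward; lengths in mm; the calibration is good to about 2 mm. The wrist camera is an equidistant fisheye: a pixel r from the principal point sees the ray r / f radians off the axis. A picture is of the moment at which its call begins: read the wrist's pose just before it. camera_model takes no time and is no camera call.
- bot.close_job(): hands the job in; it is judged then, once.
Trained networks look in the newest picture that a camera, given by its name, has taken for a name from the list of things; names that differ only in an ending like _2 or _b are one class to them, and where a whole thing is asked for, a point or a joint stands for the part that bears it (a point fixed in the world has none). Each returns a list of dicts, best first, with "p" (0 to 1); they miss things now and then, are a little off and sometimes report something else, mostly with a low value. They report only what shows in the picture. A call takes as long as a camera call. They do not tell look-alikes from the thing itself.
- bot.outline_of(target, camera): "mask" (480x640 bool, what is visible of it) and "pixel" ([column, row] in pixels, amid what is visible of it).
The state is a dict: "time": time; "joint_positions": joint angles; "dq": joint speeds; "tau": joint torques, N m; "tool_pos": TCP position; "tcp_rot": TCP orientation; "contact_force": force on the tool from outside, world axes, zero at the start; "moment": the same for the moment, N m; "grip_width": finger opening in mm; "finger_force": force on a finger pad.
Only numpy, scipy, OpenCV 4.12 (cv2) and the standard library are available. Lean on these libraries where they do the work, as an engineer would, in place of code of your own. Each camera call takes 0.05 s, during which the arm holds its last target. There are 200 camera calls.

## Task

Press the open tube strip, which stands proud of the metal block, down until it is fully home. Then lift the four-pin comb out of its stand by the handle, carry it over the bottles in the rack and bring it above the open strip: upright, each pin centred over its own tube mouth, the pin tips about one centimetre above the mouths, the comb never touching the block or any tube strip and nothing else pushed out of place. Finish like that, still holding the comb in the gripper and keeping it still: do not put it down or let go.

Things in the scene. Friction and masses are not known exactly. Their poses are not given: they have to be found in the camera images.
- strip (a joint): How far the open tube strip has been pressed into the block: a slide straight down, 0 m = standing 8 mm proud, 0.008 m = fully home (its underside flat on the block's top). It starts between 0 and 0.003. Friction holds it; it takes about 6 N straight down to move it, and it stays where it is left.
- strip_top (a point): Centre of the top of the open tube strip, level with the mouths; moves with the strip; 58 mm above the table when fully home. White plastic bar 24 (x) x 80 (y) x 8 mm tall with four open 13 mm round mouths at y = -27, -9, 9, 27 mm; axes as the block's. It lies in one of the block's three rows. Press it on its top; the middle is plain plastic between two mouths.
- block: Aluminium tube block, 130 (x) x 100 (y) x 50 mm tall, fixed to the table; origin at the centre of its underside. Three rows of tubes run along its y axis, at x = -40, 0 and +40 mm: one holds the open strip, the other two hold strips closed with flat caps.
- capped1: A strip like the open one, but its four mouths are closed with flat caps; already fully home and fixed. 24 (x) x 80 (y) mm, cap tops 61 mm above the table; origin at the centre of its underside, 50 mm above the table.
- capped2: The second capped strip, the same as capped1.
- comb: Loose four-pin comb, about 0.15 kg. Origin: middle of the row of pin tips; z up. Four steel pins, 4 mm thick, 32 mm long, at y = -27, -9, 9, 27 mm; above them a beam 14 (x) x 96 (y) mm, z = 32 to 44 mm; on it an upright grey handle 16 mm thick (x), 44 mm wide (y), z = 44 to 92 mm, to be gripped from above across its 16 mm. Either way round is the same.
- stand: Grey stand fixed to the table, base 60 (x) x 125 (y) mm; origin at the centre of its underside. The comb starts on it, parallel to it, its beam ends on two 50 mm posts, its pins hanging free, tips 18 mm above the table. Low lips (58 mm above the table) stand round the beam's ends; the comb lifts straight out.
- rack: White open bottle rack fixed to the table between the stand and the block, 162 (x) x 60 (y) x 45 mm tall; origin at the centre of its underside. Three bottles stand in it, in a line along its x axis; their tops are 114 mm above the table.
- bottle1: Bottle 38 mm across and 110 mm tall in the rack, at rack x = -53 mm; origin under its centre.
- bottle2: The same, in the middle of the rack.
- bottle3: The same, at rack x = +53 mm.
- jar: Green glass jar, 60 mm across, 85 mm tall; origin under its centre.
- tipbox: Pale plastic pipette-tip box, 75 (x) x 110 (y) x 50 mm; origin under its centre.
- dish: Pale plastic round dish, 88 mm across, 15 mm tall; origin under its centre.
- weight: Brass balance weight, 28 mm across, 42 mm tall; origin under its centre.
- vial: Amber vial, 22 mm across, 40 mm tall; origin under its centre.
Things that resemble listed ones, but are neither listed nor needed, are in the scene too. What is shaped like the comb but purple is not meant. What is shaped like the block but purple is not meant.

How it is judged (in metres and radians):
On the way, in this order (a step that is already met when the one before it is completed fails the run):
1. the open strip is pressed fully home, the comb still on its stand (value of joint strip above 0.007 m and distance of comb from where it was at the start of the episode below 0.02 m), for 0.2 s.
2. the comb is carried across the bottle rack with its pin tips above bottle-top height (y of comb in the frame of rack between -0.035 and 0.035 m and height (world z) of comb above 0.112 m).
At the end, for the whole second after the job is handed in: Strip within 1 mm of home; comb held still in the gripper, touching neither block nor strips, pin tips 3 to 18 mm above the open mouths, pin row centred on them within 5 mm, parallel within 0.12 rad, tilted under 0.1 rad (value of joint strip above 0.007 m and horizontal distance between comb and strip_top below 0.005 m and z of comb in the frame of strip_top between 0.003 and 0.018 m and angle between comb's own z axis and vertical below 0.1 rad and angle between the y axis of comb and the y axis of strip_top, either way round below 0.12 rad and contact force between the fingers and comb above 1 N and linear speed of comb below 0.02 m/s and contact force between comb and strip below 0.1 N and contact force between comb and block below 0.1 N and contact force between comb and capped1 below 0.1 N and contact force between comb and capped2 below 0.1 N); the arm keeps its last pose, push and grip.
It fails at once if the comb touches the block or a tube strip (contact force between comb and strip above 0.5 N or contact force between comb and block above 0.5 N or contact force between comb and capped1 above 0.5 N or contact force between comb and capped2 above 0.5 N).
It fails at once if a bottle or another bystander is pushed out of place by more than 20 mm or knocked over (distance of any of bottle1, bottle2, bottle3, jar, tipbox, dish, weight, vial from where it was at the start of the episode above 0.02 m or angle between any of bottle1, bottle2, bottle3, jar, tipbox, dish, weight, vial's own z axis and vertical above 0.4 rad).
It also fails if it takes over 54 s, if anything falls off the work surface, if the arm or the gripper's body presses on something with over 40 N, if the wrist force passes 120 N, or if a joint passes its speed limit or range.

## Working session

There is one attempt and no reset: what is moved stays moved. The work goes in short steps, Python scripts to look and compute and a shell command to move; the robot and the scene stay as the last step left them, time stands still between calls to the robot, and variables do not carry over. Pictures are saved under pics/ and viewed, at most 10 in all, crops included, and the job is handed in when it is done.

```bash
mkdir -p pics; ls; python3 - <<'E'
from plant import bot
import cv2,numpy as np
o=bot.get_obs();print({k:np.round(v,3).tolist() for k,v in o.items()})
for n in("top","scene"):
    im=bot.capture(n);cv2.imwrite(f"pics/{n}0.png",im[:,:,::-1])
for n in("top","scene","wrist"):print(n,bot.camera_model(n))
for n in ("strip","block","comb","stand","rack","capped1"):
    for c in ("top","scene"):
        print(n,c,[(round(d["p"],2),np.round(d["pixel"]).tolist(),int(d["mask"].sum())) for d in bot.outline_of(n,c)])
E
```

```text
pics
{'time': 0.0, 'joint_positions': [-1.489, 0.343, 1.525, -0.0, 1.275, -0.146], 'dq': [-0.0, -0.002, 0.0, 0.0, 0.001, 0.0], 'tau': [-0.0, -43.124, -24.422, 0.072, 0.056, -0.0], 'tool_pos': [118.529, -511.016, 226.056], 'tcp_rot': [-3.14, -0.0, 0.228], 'contact_force': [-0.827, -0.602, 0.744], 'moment': [0.006, 0.036, -0.033], 'finger_force': 0.0, 'grip_width': 92.258}
top {'fx': 560.1345463638366, 'fy': 560.1345463638366, 'cx': 318.49556716912593, 'cy': 240.38913555036717, 'position': array([ 449.32534709,  -87.49147587, 1371.64291954]), 'orientation': array([-3.05753089, -0.01054811, -1.5416489 ])}
scene {'fx': 564.4335270600421, 'fy': 564.4335270600421, 'cx': 310.7592300975509, 'cy': 245.13374706391411, 'position': array([1059.74374264, -627.52601764, 1256.36098515]), 'orientation': array([-2.5675034 , -0.00657091,  0.75609873])}
wrist {'fx': 371.64829954431775, 'fy': 371.64829954431775, 'cx': 314.3084482811264, 'cy': 239.50156205312035, 'T_tool_cam': array([[-6.78628681e-04, -9.52176580e-01, -3.05547543e-01,
         8.30053781e+01],
       [ 9.99999762e-01, -6.09007215e-04, -3
[... 326 characters left out ...]
 2594), (0.69, [487.0, 337.0], 2816), (0.66, [364.0, 260.0], 1552), (0.37, [238.0, 319.0], 111)]
block scene [(0.94, [270.0, 295.0], 1499), (0.84, [190.0, 268.0], 2361), (0.74, [123.0, 320.0], 2665)]
comb top [(0.89, [151.0, 248.0], 219), (0.76, [132.0, 200.0], 448), (0.17, [366.0, 269.0], 363)]
comb scene [(0.66, [440.0, 178.0], 404), (0.6, [398.0, 164.0], 317)]
stand top [(0.8, [160.0, 252.0], 980)]
stand scene [(0.77, [392.0, 183.0], 673)]
rack top [(0.75, [275.0, 289.0], 1051)]
rack scene [(0.67, [310.0, 232.0], 847)]
capped1 top [(0.68, [364.0, 239.0], 384), (0.59, [364.0, 254.0], 334), (0.35, [152.0, 246.0], 334)]
capped1 scene [(0.81, [277.0, 293.0], 334), (0.52, [268.0, 282.0], 300)]
```

View pics/top0.png

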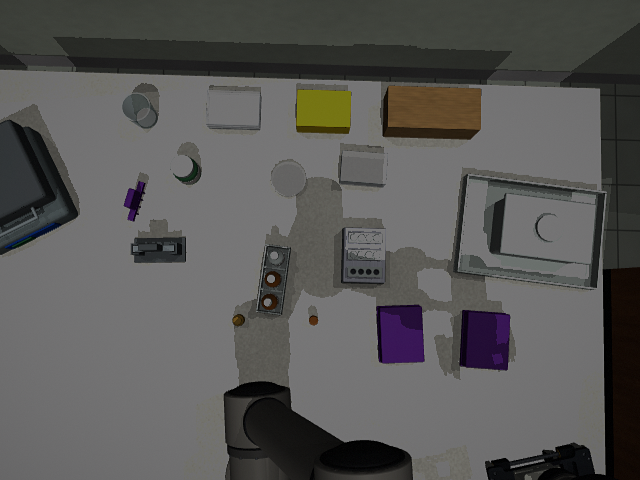

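View pics/scene0.png

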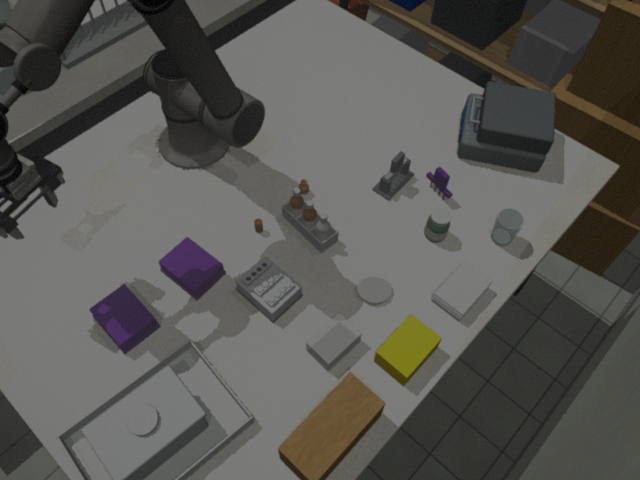

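The top view shows the grey block at (364,255), with the open strip in its near row at (365,272) and caps at rows 238 and 254. The grey comb on its stand is at (158,249), and the rack with bottles is at (274,280). Look-alikes are the purple comb at (135,200) and the purple blocks at (401,334) and (487,337). I choose the grey ones by the description.

```bash
cat > h.py <<'E'
from plant import bot
import cv2,numpy as np
from scipy.spatial.transform import Rotation as Ro
def pose(n):
    m=bot.camera_model(n)
    if n!="wrist": return m,Ro.from_euler("xyz",m["orientation"]).as_matrix(),np.array(m["position"])
    o=bot.get_obs();R=Ro.from_euler("xyz",o["tcp_rot"]).as_matrix();T=m["T_tool_cam"]
    return m,R@T[:3,:3],R@T[:3,3]+o["tool_pos"]
def plane(n,px,z,P=None):
    m,R,t=P or pose(n);px=np.atleast_2d(px).astype(float)
    d=np.c_[(px[:,0]-m["cx"])/m["fx"],(px[:,1]-m["cy"])/m["fy"],np.ones(len(px))]
    if n=="wrist":
        r=np.hypot(d[:,0],d[:,1])+1e-9;d=np.c_[d[:,:2]*(np.sin(r)/r)[:,None],np.cos(r)]
    d=d@R.T
    return t+d*((z-t[2])/d[:,2])[:,None]
def proj(n,X,P=None):
    m,R,t=P or pose(n);c=(np.atleast_2d(X)-t)@R
    if n=="wrist":
        rr=np.hypot(c[:,0],c[:,1])+1e-9;th=np.arctan2(rr,c[:,2]);u=c[:,:2]*(th/rr)[:,None]
    else:u=c[:,:2]/c[:,2:]
    return u*[m["fx"],m["fy"]]+[m["cx"],m["cy"]]
def rect(n,mask,z,P=None):
    cs=max(cv2.findContours(mask.astype(np.uint8),0,1)[0],key=cv2.contourArea)[:,0]
    w=plane(n,cs,z,P)[:,:2].astype(np.float32)
    return cv2.minAreaRect(w)
E
python3 - <<'E'
from h import *
a=bot.capture("top")
for n,z,near in(("strip",64,(365,272)),("block",50,(364,260)),("capped1",61,(364,245)),("comb",80,(151,248)),("stand",30,(160,252)),("rack",45,(275,289)),("bottle1",114,None),("dish",15,None),("vial",40,None),("weight",42,None),("jar",85,None),("tipbox",50,None)):
    for d in bot.outline_of(n,"top")[:4]:
        if d["p"]>.3: print(n,round(d["p"],2),np.round(d["pixel"]),plane("top",d["pixel"],z)[0].round(),[np.round(v,0) for v in rect("top",d["mask"],z)])
v=np.vstack([cv2.resize(a[215:295,330:400],None,fx=4,fy=4,interpolation=2)]);w=cv2.resize(a[215:295,120:200],None,fx=4,fy=4,interpolation=2)
w2=cv2.resize(a[235:325,230:330],None,fx=3.5,fy=3.555,interpolation=2)
cv2.imwrite("pics/crop.png",np.hstack([v,w])[:,:,::-1])
E
```

```text
strip 0.93 [366. 270.] [ 494. -211.   64.] [array([ 491., -206.]), array([23., 80.]), np.float64(2.0)]
strip 0.49 [159. 252.] [521. 274.  64.] [array([527., 276.]), array([ 61., 126.]), np.float64(3.0)]
block 0.94 [488. 338.] [ 345. -501.   50.] [array([ 340., -493.]), array([113., 133.]), np.float64(87.0)]
block 0.93 [363. 262.] [ 513. -205.   50.] [array([ 529., -205.]), array([104., 132.]), np.float64(90.0)]
block 0.73 [400. 333.] [ 350. -295.   50.] [array([ 349., -295.]), array([135., 107.]), np.float64(4.0)]
capped1 0.91 [365. 241.] [ 563. -207.   61.] [array([ 570., -205.]), array([21., 75.]), np.float64(2.0)]
capped1 0.9 [366. 254.] [ 531. -209.   61.] [array([ 530., -207.]), array([78., 23.]), np.float64(90.0)]
comb 0.61 [156. 248.] [530. 276.  80.] [array([530., 280.]), array([14., 92.]), np.float64(2.0)]
comb 0.38 [365. 254.] [ 531. -206.   80.] [array([ 530., -204.]), array([23., 74.]), np.float64(1.0)]
stand 0.86 [160. 253.] [522. 281.  30.] [array([528., 285.]), array([ 58., 130.]), np.float64(2.0)]
stand 0.43 [152. 249.] [530. 300.  30.] [array([534., 296.]), array([17
[... 229 characters left out ...]
ttle1 0.69 [272. 302.] [416.   3. 114.] [array([417.,   8.]), array([31., 33.]), np.float64(2.0)]
bottle1 0.47 [274. 277.] [469.   1. 114.] [array([467.,   3.]), array([36., 35.]), np.float64(29.0)]
dish 0.39 [316. 320.] [373. -98.  15.] [array([372., -91.]), array([19., 19.]), np.float64(2.0)]
vial 0.62 [361. 271.] [ 492. -201.   40.] [array([ 492., -209.]), array([24., 81.]), np.float64(2.0)]
weight 0.53 [239. 321.] [367.  84.  42.] [array([368.,  83.]), array([23., 24.]), np.float64(2.0)]
jar 0.96 [188. 172.] [708. 211.  85.] [array([714., 216.]), array([77., 56.]), np.float64(47.0)]
tipbox 0.71 [361. 167.] [ 741. -195.   50.] [array([ 737., -199.]), array([113.,  83.]), np.float64(87.0)]
```

View pics/crop.png

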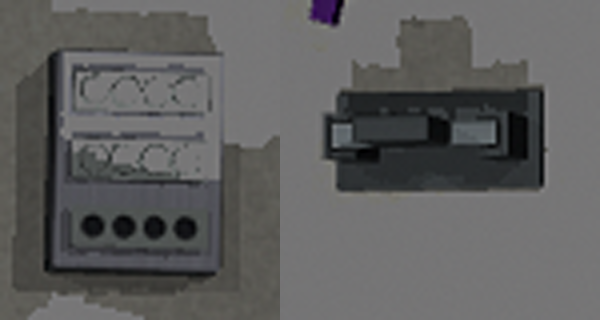

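The crop confirms the open strip with four dark mouths in the near row, and the grey comb on its stand. Next I go above the block with the gripper shut.

```bash
python3 -m jog '[[0,0,0,0,0,0.114],[0,0,0,0,0,0.114],[32,-30,0,0,0,0],[32,-30,0,0,0,0],[32,-30,0,0,0,0],[32,-30,0,0,0,0],[32,-30,0,0,0,0],[32,-30,0,0,0,0],[32,-30,0,0,0,0],[32,-30,0,0,0,0],[32,-30,0,0,0,0],[32,-30,0,0,0,0]]' 0
python3 -m jog '[[0,0,0,0,0,0],[0,0,0,0,0,0],[0,0,0,0,0,0]]'
cat > look.py <<'E'
from h import *
import sys
P=pose("wrist");a=bot.capture("wrist");cv2.imwrite(f"pics/{sys.argv[1]}.png",a[:,:,::-1])
for n,z in [q.split(":") for q in sys.argv[2:]]:
    for d in bot.outline_of(n,"wrist")[:3]:
        print(n,round(d["p"],2),np.round(d["pixel"]),plane("wrist",d["pixel"],float(z),P)[0].round(1),[np.round(v,1) for v in rect("wrist",d["mask"],float(z),P)])
g=cv2.cvtColor(a,cv2.COLOR_RGB2GRAY)
E
python3 look.py w1 strip:64 block:50 capped1:61
```

```text
time: 2.55
tool_pos: [439.8, -210.1, 226.9]
tcp_rot: [3.141, -0.0, -0.0]
contact_force: [0.4, -1.7, -0.1]
grip_width: 1.8
finger_force: 0.0
time: 2.85
tool_pos: [438.1, -212.1, 226.7]
tcp_rot: [3.141, 0.0, -0.001]
contact_force: [0.3, 0.1, 0.4]
grip_width: 0.4
finger_force: 0.0
strip 0.7 [308. 158.] [ 491.8 -207.6   64. ] [array([ 490.6, -207.1]), array([79.7, 25.3]), np.float64(89.6)]
block 0.94 [397. 267.] [ 384.7 -294.    50. ] [array([ 369. , -294.8]), array([117.5, 105.7]), np.float64(3.6)]
block 0.93 [540. 274.] [ 372.5 -465.9   50. ] [array([ 359.1, -485. ]), array([131.7, 119.7]), np.float64(87.7)]
block 0.73 [309. 131.] [ 515.3 -208.5   50. ] [array([ 530.1, -207.7]), array([100.2, 129.8]), np.float64(90.0)]
capped1 0.62 [307.  70.] [ 568.8 -206.6   61. ] [array([ 569.5, -207.5]), array([78.6, 24.7]), np.float64(89.8)]
capped1 0.6 [309. 114.] [ 530.1 -208.2   61. ] [array([ 530.3, -207.4]), array([79.3, 23.2]), np.float64(89.6)]
capped1 0.32 [308. 154.] [ 494.8 -207.1   61. ] [array([ 490.4, -207.1]), array([80.5, 24.1]), np.float64(89.8)]
```

View pics/w1.png

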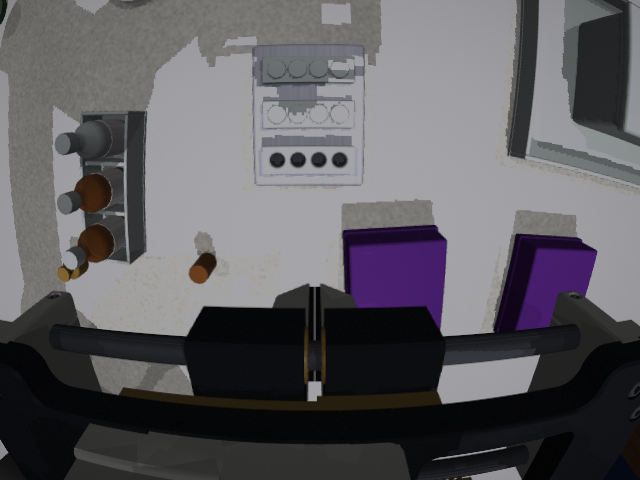

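The wrist view shows the block with the open strip's four mouths at row 160 (cols 277–340), measured at (490.5,-207) with yaw≈0. I go above it, then down.

```bash
python3 -m jog '[[17.5,-1.7,0,0,0,0],[17.5,-1.6,0,0,0,0],[17.5,-1.6,0,0,0,0],[0,0,20,0,0,0],[0,0,30,0,0,0],[0,0,30,0,0,0],[0,0,30,0,0,0],[0,0,20,0,0,0],[0,0,12,0,0,0],[0,0,6,0,0,0],[0,0,0,0,0,0],[0,0,0,0,0,0]]'
python3 -m jog '[[0,0,3,0,0,0],[0,0,3,0,0,0],[0,0,3,0,0,0],[0,0,2,0,0,0],[0,0,1,0,0,0],[0,0,1,0,0,0],[0,0,0,0,0,0],[0,0,0,0,0,0],[0,0,0,0,0,0]]'
```

```text
time: 4.25
tool_pos: [491.7, -207.1, 79.6]
tcp_rot: [3.141, -0.001, -0.0]
contact_force: [0.6, -0.0, -0.3]
grip_width: 0.2
finger_force: 0.0
time: 5.15
tool_pos: [491.2, -206.7, 65.8]
tcp_rot: [3.141, -0.0, -0.0]
contact_force: [1.4, -0.5, -1.1]
grip_width: 0.3
finger_force: 0.0
```

```bash
python3 -m jog '[[0,0,1,0,0,0],[0,0,1,0,0,0],[0,0,1,0,0,0],[0,0,1,0,0,0],[0,0,0,0,0,0],[0,0,0,0,0,0]]'
python3 -m jog '[[0,0,1,0,0,0],[0,0,1,0,0,0],[0,0,1,0,0,0],[0,0,0,0,0,0],[0,0,0,0,0,0]]'
```

```text
time: 5.75
tool_pos: [491.2, -206.7, 62.1]
tcp_rot: [3.141, -0.0, -0.0]
contact_force: [-1.7, 1.4, 5.5]
grip_width: 0.2
finger_force: 2.8
time: 6.25
tool_pos: [491.2, -206.7, 59.0]
tcp_rot: [3.141, -0.0, -0.0]
contact_force: [-1.6, 0.8, 5.6]
grip_width: 0.5
finger_force: 2.7
```

```bash
python3 -m jog '[[0,0,1,0,0,0],[0,0,0.5,0,0,0],[0,0,0,0,0,0],[0,0,0,0,0,0]]'
python3 -m jog '[[0,0,0.5,0,0,0],[0,0,0,0,0,0],[0,0,0,0,0,0],[0,0,0,0,0,0]]'
```

```text
time: 6.65
tool_pos: [491.2, -206.7, 58.1]
tcp_rot: [3.141, -0.001, -0.0]
contact_force: [-3.7, 1.3, 12.6]
grip_width: 0.3
finger_force: 5.7
time: 7.05
tool_pos: [491.3, -206.7, 58.1]
tcp_rot: [3.141, -0.001, -0.0]
contact_force: [-4.5, 2.0, 16.3]
grip_width: 0.3
finger_force: 7.7
```

The strip bottomed out at 58.1 mm with the force rising, so it is home. Now over to the comb.

```bash
python3 -m jog '[[0,0,-10,0,0,0],[0,0,-30,0,0,0],[0,0,-40,0,0,0],[0,0,-40,0,0,0],[0,0,-40,0,0,0],[0,0,-20,0,0,0],[0,0,0,0,0,0]]' 0
python3 -m jog '[[3.9,-32,0,0,0,0],[3.9,-44,0,0,0,0],[3.9,-44,0,0,0,0],[3.9,-44,0,0,0,0],[3.9,-44,0,0,0,0],[3.9,-44,0,0,0,0],[3.9,-44,0,0,0,0],[3.9,-44,0,0,0,0],[3.9,-44,0,0,0,0],[3.9,-33,0,0,0,0]]' 60
python3 -m jog '[[0,0,0,0,0,-0.131],[0,0,0,0,0,-0.131],[0,0,0,0,0,-0.131],[0,0,0,0,0,-0.131],[0,0,0,0,0,-0.131],[0,0,0,0,0,-0.131],[0,0,0,0,0,-0.131],[0,0,0,0,0,-0.131],[0,0,0,0,0,-0.131],[0,0,0,0,0,-0.131],[0,0,0,0,0,-0.131],[0,0,0,0,0,-0.131]]'
python3 -m jog '[[0,0,0,0,0,0],[0,0,0,0,0,0],[0,0,0,0,0,0]]'
python3 look.py w2 comb:100 stand:30 bottle1:114 rack:45
```

```text
time: 7.75
tool_pos: [492.5, -207.4, 240.0]
tcp_rot: [3.138, -0.006, -0.0]
contact_force: [0.6, 0.5, -0.1]
grip_width: 0.8
finger_force: 0.0
time: 8.75
tool_pos: [529.3, 212.9, 234.8]
tcp_rot: [3.141, 0.003, 0.001]
contact_force: [0.8, -1.5, 0.5]
grip_width: 55.6
finger_force: 0.0
time: 9.95
tool_pos: [529.6, 210.2, 234.8]
tcp_rot: [-3.139, 0.001, 1.577]
contact_force: [-0.5, 0.2, 0.9]
grip_width: 55.2
finger_force: 0.0
time: 10.25
tool_pos: [530.0, 210.3, 236.0]
tcp_rot: [-3.141, 0.0, 1.569]
contact_force: [0.7, -0.5, 0.8]
grip_width: 55.3
finger_force: 0.0
comb 0.86 [316. 133.] [531.5 285.6 100. ] [array([530.7, 288.8]), array([17.3, 84.8]), np.float64(2.5)]
comb 0.86 [436.  72.] [627.9 338.6 100. ] [array([626. , 338.5]), array([24.9, 81. ]), np.float64(77.9)]
stand 0.74 [327. 126.] [542.3 290.9  30. ] [array([530.6, 288.2]), array([ 57. , 118.1]), np.float64(3.0)]
bottle1 0.72 [304. 386.] [519.9  54.2 114. ] [array([521.2,  54.5]), array([31.5, 37.7]), np.float64(0.4)]
bottle1 0.64 [261. 384.] [477.8  55.7 114. ] [array([477.5,  54.7]), array([41.7, 33.1]), np.float64(84.0)]
rack 0.59 [286. 384.] [495.8  -2.   45. ] [array([493.2,  -0.9]), array([43.7, 14.4]), np.float64(82.2)]
```

View pics/w2.png

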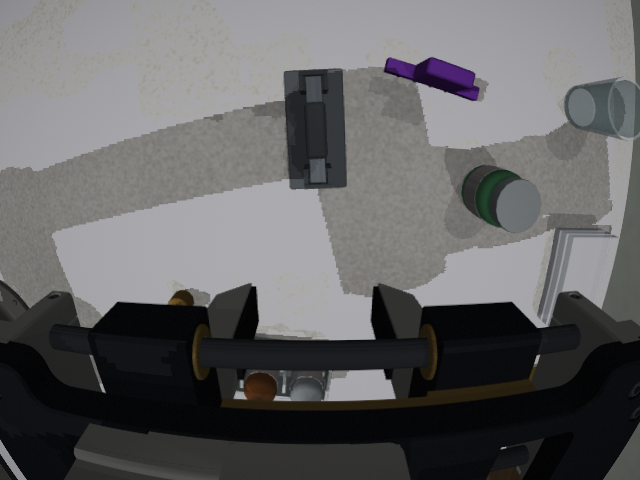

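The wrist view shows the grey comb at (316,130) on its stand and the purple one at (435,75), off to the side. I refine the comb's pose from its top features.

```bash
python3 - <<'E'
from h import *
P=pose("wrist");a=cv2.imread("pics/w2.png")
cv2.imwrite("pics/c2.png",cv2.resize(a[60:200,270:360],None,fx=4,fy=4,interpolation=2)) 
bot.capture("wrist")
for n,z in(("comb",62),("comb",100),("stand",8)):
    d=bot.outline_of(n,"wrist")
    d=min(d,key=lambda q:abs(q["pixel"][0]-316)+abs(q["pixel"][1]-130))
    r=rect("wrist",d["mask"],z,P);print(n,z,r)
    m=d["mask"]
    if n=="comb":
        for row in range(70,190,8):
            c=np.flatnonzero(m[row]); 
            if len(c): print(row,c.min(),c.max(),plane("wrist",[(c.min(),row),(c.max()+1,row)],z,P)[:,:2].mean(0).round(1))
E
```

```text
comb 62 ((531.0424194335938, 288.3821716308594), (18.731714248657227, 94.24710845947266), 2.383737564086914)
78 305 319 [528.6 334.3]
86 305 320 [529.1 327.1]
94 306 320 [529.5 319.9]
102 306 320 [529.5 312.7]
110 304 325 [530.8 305.5]
118 305 325 [531.3 298.3]
126 306 325 [531.7 291.2]
134 305 326 [531.7 284. ]
142 306 325 [531.7 276.8]
150 307 325 [532.1 269.6]
158 309 325 [533.  262.4]
166 310 324 [533.  255.2]
174 310 325 [533.5 247.9]
comb 100 ((530.9374389648438, 288.896728515625), (16.592063903808594, 83.48180389404297), 2.383819580078125)
78 305 319 [528.8 329.6]
86 305 320 [529.2 323.2]
94 306 320 [529.6 316.8]
102 306 320 [529.6 310.4]
110 304 325 [530.7 304.1]
118 305 325 [531.1 297.7]
126 306 325 [531.5 291.4]
134 305 326 [531.5 285. ]
142 306 325 [531.5 278.7]
150 307 325 [531.9 272.3]
158 309 325 [532.7 265.9]
166 310 324 [532.7 259.5]
174 310 325 [533.1 253. ]
stand 8 ((530.9601440429688, 287.8101501464844), (59.71086502075195, 124.82839965820312), 2.3547003269195557)
```

View pics/c2.png

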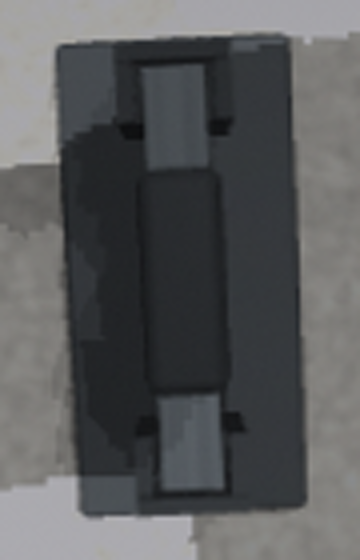

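The comb is at (531.0, 288.3), yaw +0.042 rad. I move above it, turn and descend.

```bash
python3 -m jog '[[26,0.3,0,0,0,0],[26,0.3,0,0,0,0],[26,0.4,0,0,0,0],[0,0,0,0,0,-0.044],[0,0,20,0,0,0],[0,0,30,0,0,0],[0,0,30,0,0,0],[0,0,20,0,0,0],[0,0,10,0,0,0],[0,0,0,0,0,0],[0,0,0,0,0,0]]'
```

```text
time: 11.8
tool_pos: [531.8, 288.6, 127.7]
tcp_rot: [3.14, -0.0, 1.616]
contact_force: [-0.1, -0.5, 0.7]
grip_width: 55.0
finger_force: 0.0
```

```bash
python3 -m jog '[[0,-0.7,15,0,0,0],[0,0,20,0,0,0],[0,0,15,0,0,0],[0,0,5,0,0,0],[0,0,0,0,0,0],[0,0,0,0,0,0]]'
python3 -m jog '[[0,0,0,0,0,0],[0,0,0,0,0,0],[0,0,0,0,0,0],[0,0,0,0,0,0],[0,0,0,0,0,0],[0,0,0,0,0,0],[0,0,0,0,0,0],[0,0,0,0,0,0]]' 0
```

```text
time: 12.4
tool_pos: [531.3, 288.7, 73.0]
tcp_rot: [3.139, -0.001, 1.616]
contact_force: [0.7, 0.4, -0.7]
grip_width: 55.3
finger_force: 0.0
time: 13.2
tool_pos: [530.5, 288.3, 71.7]
tcp_rot: [3.142, 0.0, 1.616]
contact_force: [0.7, 0.2, 0.2]
grip_width: 15.8
finger_force: 30.0
```

Gripped at 15.8 mm. Lift, then check.

```bash
python3 -m jog '[[0,0,-5,0,0,0],[0,0,-10,0,0,0],[0,0,-15,0,0,0],[0,0,-20,0,0,0],[0,0,-25,0,0,0],[0,0,-25,0,0,0],[0,0,-20,0,0,0],[0,0,-10,0,0,0],[0,0,-5,0,0,0],[0,0,0,0,0,0.045],[0,0,0,0,0,0],[0,0,0,0,0,0]]'
python3 -m jog '[[-10,-0.8,0,0,0,0],[-20,-1.6,0,0,0,0],[-30,-2.5,0,0,0,0],[-30,-2.5,0,0,0,0],[-30,-2.5,0,0,0,0],[-30,-2.5,0,0,0,0],[-30,-2.5,0,0,0,0],[-30,-2.5,0,0,0,0],[-30,-2.5,0,0,0,0],[-30,-2.5,0,0,0,0]]'
python3 -m jog '[[-30,-2.5,0,0,0,0],[-30,-2.5,0,0,0,0],[-30,-2.5,0,0,0,0],[-30,-2.5,0,0,0,0],[-30,-2.5,0,0,0,0],[-30,-2.5,0,0,0,0],[-20,-1.5,0,0,0,0],[-15,-1,0,0,0,0],[-10,-1,0,0,0,0],[0,0,0,0,0,0],[0,0,0,0,0,0],[0,0,0,0,0,0]]'
python3 look.py w3 strip:58 comb:100 block:50 capped1:61
```

```text
time: 14.4
tool_pos: [530.0, 288.2, 205.8]
tcp_rot: [-3.14, 0.001, 1.572]
contact_force: [-0.3, 0.2, -0.9]
grip_width: 15.8
finger_force: 30.0
time: 15.4
tool_pos: [507.4, 16.6, 206.5]
tcp_rot: [-3.141, 0.0, 1.571]
contact_force: [0.3, 0.0, -1.4]
grip_width: 15.5
finger_force: 30.0
time: 16.6
tool_pos: [489.6, -205.8, 206.7]
tcp_rot: [-3.141, -0.0, 1.572]
contact_force: [-0.0, 1.1, -0.4]
grip_width: 16.0
finger_force: 30.0
strip 0.77 [315. 184.] [ 490.  -172.9   58. ] [array([ 490.1, -174.4]), array([23.5, 16.1]), np.float64(0.0)]
comb 0.73 [314. 288.] [ 489.2 -247.9  100. ] [array([ 489.9, -235.8]), array([122.8,  34.9]), np.float64(89.6)]
block 0.97 [348. 201.] [ 518.5 -189.1   50. ] [array([ 529.9, -203.7]), array([106. , 129.9]), np.float64(89.6)]
block 0.89 [169. 282.] [ 347.2 -268.    50. ] [array([ 352.2, -279.2]), array([142.6,  95.4]), np.float64(3.7)]
capped1 0.93 [406. 221.] [ 568.9 -204.1   61. ] [array([ 568.9, -205.6]), array([25.2, 78.5]), np.float64(0.3)]
capped1 0.82 [362. 223.] [ 530.4 -206.3   61. ] [array([ 529.7, -205.9]), array([24.7, 79.1]), np.float64(0.1)]
```

View pics/w3.png

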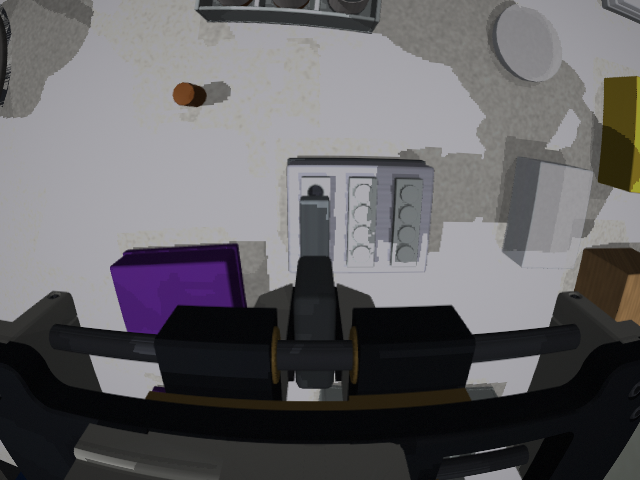

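The comb is in hand over the block, its beam's front end at (314,197), with the open strip below on the left. I check its place in the hand from the beam's end.

```bash
python3 - <<'E'
from h import *
P=pose("wrist");o=bot.get_obs()
zt=o["tool_pos"][2]-54
print(o["tool_pos"],plane("wrist",[(301,197),(329,197)],zt+44,P).round(1), plane("wrist",[(299,257),(330,257)],zt+92,P).round(1))
E
python3 -m jog '[[0,0,10,0,0,0],[0,0,15,0,0,0],[0,0,15,0,0,0],[0,0,10,0,0,0],[0,0,0,0,0,0],[0,0,0,0,0,0]]'
python3 - <<'E'
from h import *
for n in("scene",):
    a=bot.capture(n);cv2.imwrite("pics/s4.png",cv2.resize(a[190:330,190:350],(800,600),interpolation=2)[:,:,::-1] if 0 else cv2.resize(a[190:330,190:350],None,fx=4.2,fy=4.2,interpolation=2)[:,:,::-1])
    o=bot.get_obs()["tool_pos"];print(o)
E
```

```text
[ 489.66036535 -206.1842148   206.76064838] [[ 483.4 -157.1  196.8]
 [ 496.3 -157.1  196.8]] [[ 484.3 -168.5  244.8]
 [ 495.  -168.5  244.8]]
time: 17.45
tool_pos: [489.7, -206.7, 156.7]
tcp_rot: [-3.142, 0.0, 1.571]
contact_force: [0.1, -0.5, -1.6]
grip_width: 16.0
finger_force: 30.0
[ 489.88074949 -206.85579934  157.17347545]
```

View pics/s4.png

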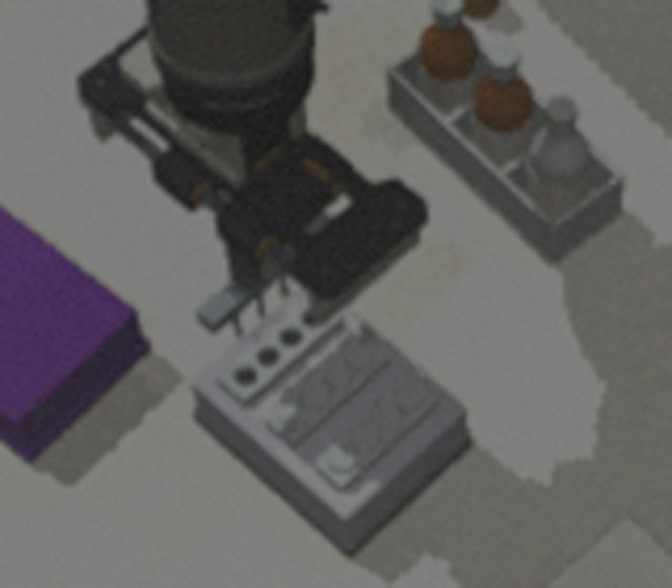

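The scene view shows the pins upright above the row of mouths, with clear air between. The numbers agree within about 1 mm, so I lower the rest.

```bash
python3 -m jog '[[0,0.4,8,0,0,0],[0,0,10,0,0,0],[0,0,8,0,0,0],[0,0,5,0,0,0],[0,0,3,0,0,0],[0,0,1,0,0,0],[0,0,0,0,0,0],[0,0,0,0,0,0],[0,0,0,0,0,0]]'
python3 - <<'E'
from h import *
a=bot.capture("scene");cv2.imwrite("pics/s5.png",cv2.resize(a[240:320,210:310],None,fx=7,fy=7,interpolation=2)[:,:,::-1])
t=bot.get_obs()["tool_pos"];t[1]+=1;print(t)
y=np.array([-27,-9,9,27])
for lab,c in(("tips",t-[0,0,54]),("mouths",np.array([490.3,-206.3,58]))):
    X=c+np.c_[0*y,y,0*y];print(lab,((proj("scene",X)-[210,240])*7).round().tolist())
E
```

```text
time: 18.4
tool_pos: [490.1, -206.8, 122.0]
tcp_rot: [3.141, 0.0, 1.571]
contact_force: [-0.1, -0.5, -0.8]
grip_width: 15.7
finger_force: 30.0
[ 490.09703474 -205.78605403  121.99063465]
tips [[267.0, 255.0], [305.0, 222.0], [342.0, 190.0], [379.0, 158.0]]
mouths [[269.0, 270.0], [307.0, 238.0], [344.0, 205.0], [381.0, 173.0]]
```

View pics/s5.png

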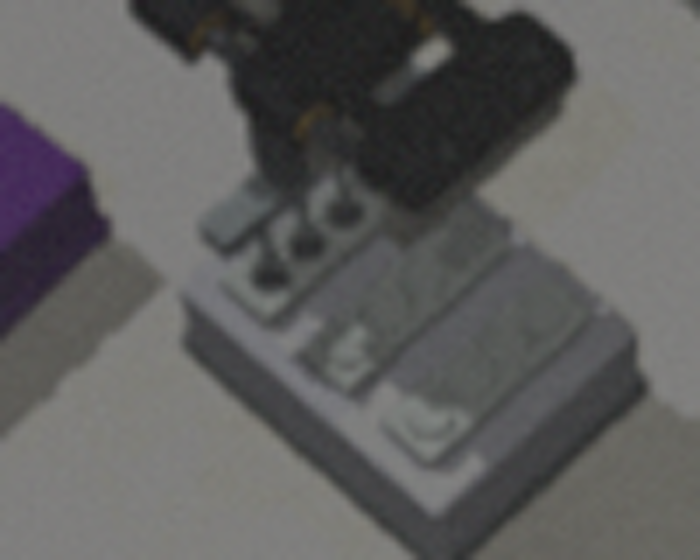

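The mouths at (268,272), (307,241) and (345,208) match the prediction, and each pin ends just above its own mouth.

```bash
python3 -c "
from plant import bot
print(bot.close_job())"
```

```text
the job is handed in; nothing more can be done
None
```

I pressed the open strip home, carried the comb over the bottles and handed the job in with the comb held still about 10 mm above the strip, each pin within about 1 mm of its mouth's centre by my measurements; no verdict came back.

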